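# Sort a slide case by its weight

### The arm

A 6-joint arm with a two-finger parallel gripper is mounted at the origin on the work surface. World frame = base frame: x ahead of the robot, y to its left, z up, the work surface at z = 0. Lengths are in m, angles in degrees, forces in N, time in s.
With the tool pointing down it reaches from about 0.375 to 0.9 m from the base axis. Payload 3.1 kg.
Tool frame: the origin (TCP) lies midway between the tips of the shut fingers; the grasp point (between the pads) lies 19 mm behind it (ctrl.tcp_to_grasp is the distance from the TCP to the grasp point, in m); z points along the fingers, x is the direction in which the jaws open and shut, and the axes are right-handed (so a half turn about z gives the same grasp; the last joint's range is limited). The gripper opens to 85 mm and grips with 20 to 120 N. Pads are 22 mm wide; open, the fingers measure 114 mm over their backs; the gripper's body (76 mm by 85 mm) begins 54 mm behind the grasp point. The pads swing forward as they close: fully open they stand 13 mm farther back than shut.
Start: joints at [-74.341, 30.224, 82.088, -0, 67.689, -10.227], TCP at [0.273, -0.562, 0.231] pointing down, gripper open.
Joint ranges: [-176.69, 176.69], [-43.24, 126.21], [12.49, 139.97], [-82, 262], [0, 151.66], [-163.58, 163.58]. Speed limits (degrees/s): [159.86, 159.86, 180, 180, 180, 180].

### API

Orientations are given as a 3x3 rotation matrix whose columns are the frame's x, y, z axes.
In Python, from workcell import ctrl, imaging gives the robot as it stands. The module is installed in compiled form; this text tells all that it offers. Calls block until the motion is done:
- ctrl.move_pose(position, orientation): joint-space move of the TCP to a pose.
- ctrl.move_l(position, orientation=None, rate=0.15, guard=None): straight line of the TCP; orientation=None keeps the orientation; rate is the mean speed in m/s. With guard (N) it stops when the force on the tool has changed by that much, and returns True; else False.
- ctrl.movej(angles): joint-space move.
- ctrl.ungrasp() and ctrl.gripper_close(grasp_force=None): open the fingers fully, or close them until they stop; grasp_force is the grip in N (None keeps the last).
- ctrl.pause(seconds).
- ctrl.inverse_kinematics(position, orientation): joint angles nearest the present ones, or None.
- imaging.grab_frame(name): name is "scene" or "top" or "wrist"; returns the picture (384x512x3 uint8, red, green, blue); there is no depth.
- imaging.camera_model(name): a dict with "fx", "fy", "cx", "cy" (pixels), "dist_coeffs" ([k1, k2, p1, p2, k3] as OpenCV has them; the pictures are not rectified), "R" (3x3) and "t" (3): a world point X has camera coordinates R X + t. Camera axes: x right, y down, z forward; pixel columns grow to the right and rows downward; lengths in m; the calibration is good to about 2 mm. A picture is of the moment at which its call begins: read the wrist's pose just before it. camera_model takes no time and is no camera call; for the wrist camera it gives the pose at the moment of the call.
A pose or a line that the arm cannot do raises ctrl.IKError and nothing moves.
- ctrl.sign_off(): hands the job in, once; it reports no verdict.
Trained networks look in the newest picture that a camera, given by its name, has taken for a name from the list of things; names that differ only in an ending like _2 or _b are one class to them, and where a whole thing is asked for, a point or a joint stands for the part that bears it (a point fixed in the world has none). Each returns a list of dicts, best first, with "score" (0 to 1); they miss things now and then, are a little off and sometimes report something else, mostly with a low value. They report only what shows in the picture. A call takes as long as a camera call.
- imaging.search_frame(camera, thing): "at" ([x, y, z] in m, in world coordinates, good to about 4 mm: the middle of the surface that is visible of it).
- imaging.cut_out(camera, thing): "mask" (384x512 bool, what is visible of it).
Readings, each from a call of its own:
- ctrl.current_time(): time.
- ctrl.current_q(): joint angles.
- ctrl.current_qd(): joint speeds.
- ctrl.current_joint_efforts(): joint torques, N m.
- ctrl.current_ee_pos(): TCP position.
- ctrl.current_tool_rot(): TCP orientation.
- ctrl.current_contact_force(): force on the tool from outside, world axes, zero at the start.
- ctrl.current_ft_torque(): the same for the moment, N m.
- ctrl.current_width(): finger opening in m.
Only numpy, scipy, OpenCV 4.12 (cv2) and the standard library are available. Lean on these libraries where they do the work, as an engineer would, in place of code of your own. Each camera call takes 0.05 s, during which the arm holds its last target.

### The job

Lift the grey slide case straight out of its aluminium holder and feel how heavy it is, then stand it on the black rubber mat and let go. Take it again by its other pair of sides and stand it in the grey metal bay for its weight, its long side running from upright to upright: the bay with one stud for an empty case (about 0.13 kg), two studs for a half-full one (about 0.4 kg), three studs for a full one (about 0.7 kg). Keep the case upright, set it down gently without dropping it, and leave the cardboard carton and the white box where they are.

Things in the scene. Friction and masses are not known exactly. Their poses are not given: they have to be found in the camera images.
- case: closed, opaque grey plastic case of glass plates: upright block, 62 mm (its x) by 42 mm (its y) by 110 mm tall, plain sides, in the holder at the start. Origin: centre of its underside. Mass, not visible: empty 0.11 to 0.17 kg, half-full 0.32 to 0.45 kg, full 0.60 to 0.80 kg; the contents sit low and rattle by 1 to 2 mm. It may be turned half round.
- holder: fixed aluminium holder, axes as the case's: base plate 62 by 110 mm, top at z = 6 mm, and two cheeks along x, 60 mm long, 6 mm thick, 90 mm high, inner faces at y = -26 and +26 mm. They cover the case's broad faces: here it can only be taken across its 62 mm length, by its open narrow faces. Origin: centre of its underside, on the bench.
- mat: fixed black rubber mat, 150 by 150 by 3 mm, flat on the bench. Origin: centre of its underside; top at z = 3 mm.
- bay_1: fixed grey metal bay with ONE stud: for an empty case. Shape as bay_2. The bays stand in any order.
- bay_2: fixed grey metal bay with TWO studs: for a half-full case. Base 6 mm thick, 100 mm in y; two uprights 60 mm wide, 90 mm high, inner faces at x = -38 and +38 mm. The case stands between them, its length along x, let in held across its broad faces (open at +y, -y). Studs 16 mm across, 10 mm high, at x = +62 mm. Origin: on the bench, midway between the uprights. The bays stand in any order.
- bay_3: fixed grey metal bay with THREE studs: for a full case. Shape as bay_2. The bays stand in any order.
- carton: bystander: brown cardboard carton 100 by 80 by 98 mm tall, loose. Origin: centre of its underside. Leave alone.
- tip_box: bystander: white plastic box 122 by 87 by 96 mm tall, loose. Origin: centre of its underside. Leave alone.

How it is judged:
By the outcome, as a careful person would: the job done as asked, in the order asked, and still so for the second after the job is handed in, with the robot touching nothing.
It also fails if it takes over 50 s, if anything falls off the work surface, if the arm or the gripper's body presses on something with over 40 N, if the wrist force passes 120 N, or if a joint passes its speed limit or range.

## Working session

There is one attempt and no reset: what is moved stays moved. The work goes in short steps, each a Python script; the robot and the scene stay as the last script left them, time stands still between calls to the robot, and variables do not carry over. Pictures are saved under pics/ and viewed, and the job is handed in when it is done.

```bash
mkdir -p pics; ls
cat > h.py <<'E'
import numpy as np, cv2
from workcell import ctrl, imaging
def save(name,img): cv2.imwrite('pics/'+name+'.png',cv2.cvtColor(img,cv2.COLOR_RGB2BGR))
def cam(name):
    m=imaging.camera_model(name)
    K=np.array([[m['fx'],0,m['cx']],[0,m['fy'],m['cy']],[0,0,1.]])
    return K,np.array(m['dist_coeffs'],float),np.array(m['R'],float),np.array(m['t'],float)
def proj(c,X):
    K,d,R,t=c
    return cv2.projectPoints(np.atleast_2d(np.array(X,float)),cv2.Rodrigues(R)[0],t,K,d)[0].reshape(-1,2)
def ray(c,uv):
    K,d,R,t=c
    p=cv2.undistortPoints(np.array(uv,float).reshape(-1,1,2),K,d).reshape(-1,2)
    D=np.c_[p,np.ones(len(p))]@R
    return -R.T@t, D
def onz(c,uv,z):
    o,D=ray(c,uv); return o+D*((z-o[2])/D[:,2])[:,None]
def Rz(yaw):  # tool pointing down, jaw axis at yaw(deg)
    a=np.radians(yaw); x=np.array([np.cos(a),np.sin(a),0]); z=np.array([0,0,-1.]); return np.c_[x,np.cross(z,x),z]
E
python3 - <<'E'
from h import *
for n in ['scene','top','wrist']:
    im=imaging.grab_frame(n); save(n+'0',im)
    c=cam(n); print(n,-c[2].T@c[3], c[2][2])
    if n!='wrist':
        for th in ['case','holder','mat','bay_1','carton','tip_box']:
            r=imaging.search_frame(n,th); print(n,th,[(round(x['score'],2),np.round(x['at'],3).tolist()) for x in r][:5])
print(ctrl.current_time(),ctrl.tcp_to_grasp,ctrl.current_contact_force())
E
```

```text
pics
scene [ 0.94252141 -0.69497386  0.59884493] [-0.46657191  0.69073154 -0.55244963]
scene case [(0.83, [0.475, 0.267, 0.103])]
scene holder [(0.71, [0.471, 0.243, 0.039])]
scene mat [(0.89, [0.457, -0.139, -0.001])]
scene bay_1 [(0.9, [0.635, -0.314, 0.005]), (0.62, [0.614, 0.02, 0.007]), (0.62, [0.642, -0.132, 0.005])]
scene carton [(0.56, [0.317, -0.365, 0.078])]
scene tip_box [(0.86, [0.676, 0.162, 0.072])]
top [ 0.38443298 -0.02642517  1.32144025] [ 0.09010251  0.00692719 -0.99590841]
top case [(0.82, [0.452, 0.273, 0.116]), (0.69, [0.62, 0.031, 0.007]), (0.16, [0.627, -0.298, 0.002])]
top holder [(0.94, [0.459, 0.242, 0.006]), (0.42, [0.454, -0.125, 0.006])]
top mat [(0.59, [0.457, -0.13, 0.005])]
top bay_1 [(0.83, [0.629, -0.301, 0.002]), (0.7, [0.618, 0.027, 0.01]), (0.56, [0.646, -0.113, 0.009])]
top carton [(0.95, [0.313, -0.33, 0.097])]
top tip_box [(0.69, [0.657, 0.203, 0.096]), (0.44, [0.461, 0.24, 0.009])]
wrist [ 0.34626533 -0.52731357  0.37369233] [-0.28304357 -0.13576404 -0.94944956]
0.75 0.0187 [-0.65018316  0.12630723  0.75513701]
```

View pics/scene0.png

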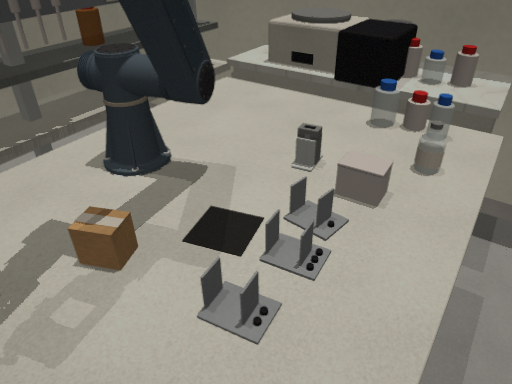

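View pics/top0.png

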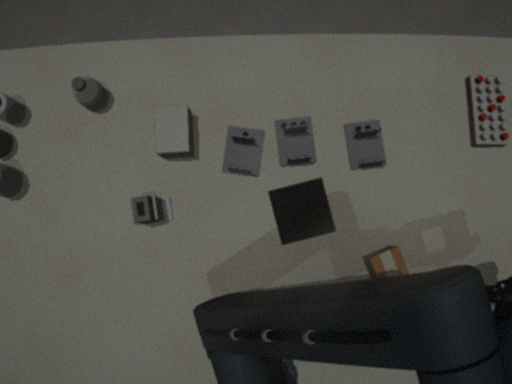

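View pics/wrist0.png

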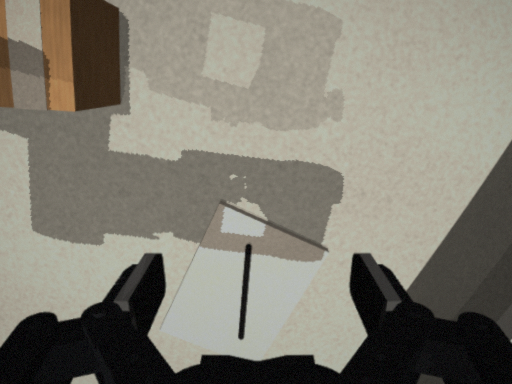

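The pictures agree with the networks. In the scene view the one-stud bay is the far one (about 317,215), three studs the middle one (295,252), two studs the near one (240,307). The top view shows the same order: 243,150 / 295,140 / 365,143. The case is in the holder at about (308,145) in the scene view. Next: wrist views of the case.

Run:
```python
from h import *
print(np.round(ctrl.current_tool_rot(),3))
for yaw in (0,180,90,-90):
  for p in ([0.46,0.25,0.12],[0.457,-0.135,0.12],[0.62,0.03,0.12],[0.646,-0.12,.12],[0.63,-0.305,.12]):
    q=ctrl.inverse_kinematics(p,Rz(yaw)); print(yaw,p,None if q is None else np.round(q,0))
```

```text
[[ 0.437 -0.9    0.   ]
 [-0.9   -0.437 -0.   ]
 [ 0.    -0.    -1.   ]]
0 [0.46, 0.25, 0.12] [ 16.  32. 102.  -0.  46.  16.]
0 [0.457, -0.135, 0.12] [-30.  30. 109.  -0.  41. -30.]
0 [0.62, 0.03, 0.12] [-8. 38. 88. -0. 54. -8.]
0 [0.646, -0.12, 0.12] [-20.  40.  82.  -0.  57. -20.]
0 [0.63, -0.305, 0.12] [-35.  43.  75.  -0.  61. -35.]
180 [0.46, 0.25, 0.12] None
180 [0.457, -0.135, 0.12] [-30.  30. 109.  -0.  41. 150.]
180 [0.62, 0.03, 0.12] None
180 [0.646, -0.12, 0.12] [-20.  40.  82.  -0.  57. 160.]
180 [0.63, -0.305, 0.12] [-35.  43.  75.  -0.  61. 145.]
90 [0.46, 0.25, 0.12] [ 16.  32. 102.  -0.  46. -74.]
90 [0.457, -0.135, 0.12] [ -30.   30.  109.   -0.   41. -120.]
90 [0.62, 0.03, 0.12] [ -8.  38.  88.  -0.  54. -98.]
90 [0.646, -0.12, 0.12] [ -20.   40.   82.   -0.   57. -110.]
90 [0.63, -0.305, 0.12] [ -35.   43.   75.   -0.   61. -125.]
-90 [0.46, 0.25, 0.12] [ 16.  32. 102.  -0.  46. 106.]
-90 [0.457, -0.135, 0.12] [-30.  30. 109.  -0.  41.  60.]
-90 [0.62, 0.03, 0.12] [-8. 38. 88. -0. 54. 82.]
-90 [0.646, -0.12, 0.12] [-20.  40.  82.  -0.  57.  70.]
-90 [0.63, -0.305, 0.12] [-35.  43.  75.  -0.  61.  55.]
```

Run:
```python
from h import *
import pickle
out={}
def shot(tag,p,yaw):
    ctrl.move_pose(p,Rz(yaw)); ctrl.pause(0.15)
    c=cam('wrist'); im=imaging.grab_frame('wrist'); save(tag,im); out[tag]=(c,im)
    return c
def find(ths):
    for th in ths:
        r=imaging.search_frame('wrist',th); print(th,[(round(x['score'],2),np.round(x['at'],3).tolist()) for x in r][:4])
shot('bayA',[0.56,-0.14,0.34],-90); find(['bay_1'])
shot('caseA',[0.50,0.17,0.29],0); find(['case','holder'])
shot('caseB',[0.42,0.24,0.29],0); find(['case','holder'])
print(ctrl.current_time(), out['caseA'][0][0])
pickle.dump(out,open('v.pkl','wb'))
```

```text
bay_1 [(0.68, [0.641, -0.113, 0.001]), (0.67, [0.632, -0.306, 0.005]), (0.63, [0.614, 0.02, 0.008])]
case []
holder [(0.7, [0.459, 0.249, 0.007])]
case [(0.69, [0.463, 0.287, 0.12])]
holder [(0.83, [0.454, 0.311, 0.005])]
5.2167 [[326.60859806   0.         257.15591398]
 [  0.         326.60859806 191.46822133]
 [  0.           0.           1.        ]]
```

```bash
python3 -c "
import cv2,numpy as np
a=cv2.imread('pics/caseA.png');b=cv2.imread('pics/caseB.png')
cv2.imwrite('pics/ab.png',cv2.resize(np.vstack([a,b]),None,fx=.78,fy=.78))"
```

```text
(no output)
```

View pics/caseA.png

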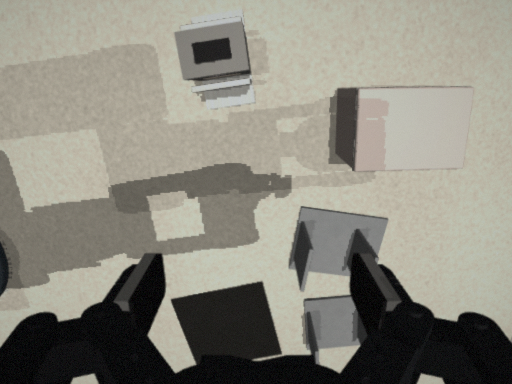

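View pics/caseB.png

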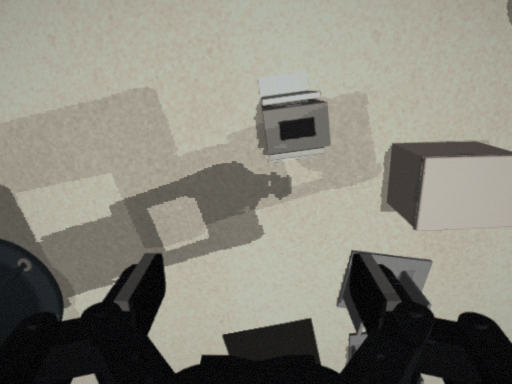

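View pics/bayA.png

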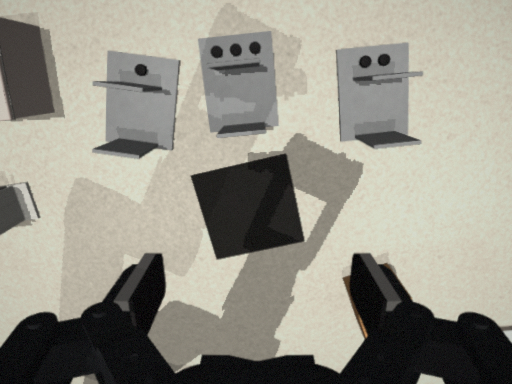

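The bay picture confirms one stud at (141,70), three at (235,48) and two at (375,60). Case A and case B show the case top with its dark label. I'll zoom in to pick corners.

```bash
python3 -c "
import cv2,numpy as np
a=cv2.imread('pics/caseA.png')[5:115,160:270];b=cv2.imread('pics/caseB.png')[65:175,245:355]
f=lambda i:cv2.resize(i,None,fx=3.6,fy=3.6,interpolation=cv2.INTER_CUBIC)
cv2.imwrite('pics/zab.png',np.hstack([f(a),f(b)]))
c=cv2.imread('pics/bayA.png')[20:165,80:430]
cv2.imwrite('pics/zbay.png',cv2.resize(c,None,fx=2.28,fy=2.28,interpolation=cv2.INTER_CUBIC))
"
```

```text
(no output)
```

View pics/zab.png

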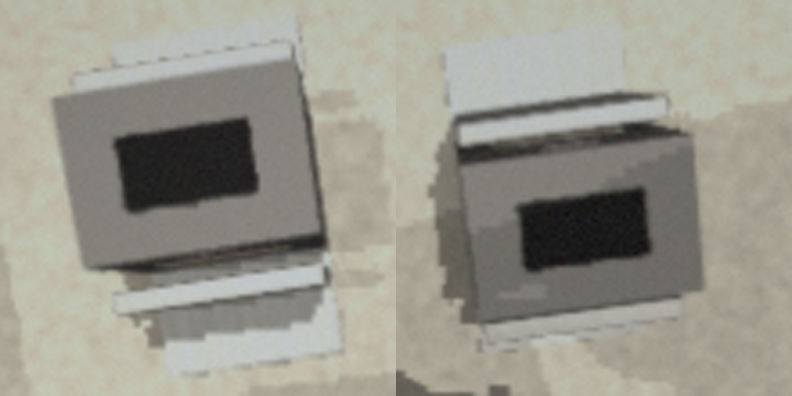

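View pics/zbay.png

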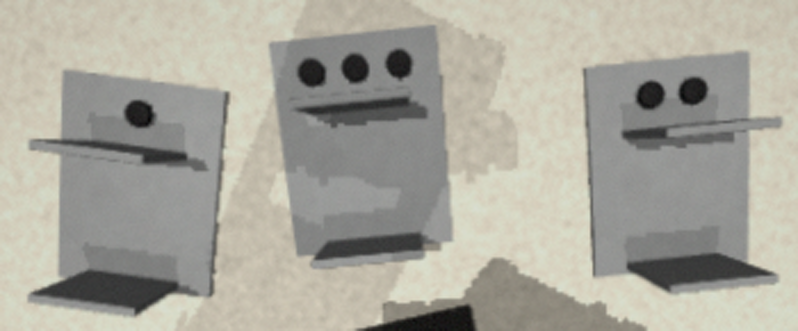

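```bash
cat > fit.py <<'E'
from h import *
from scipy.optimize import least_squares
def fitrect(obs, L, W, x0, fixz=None):
    # obs: list of (cam, 4x2 pixel) ; order corners: (+?) supplied to match loc below
    loc=np.array([[-1,1],[1,1],[1,-1],[-1,-1]])*np.array([L/2,W/2])
    def pts(p):
        a=p[2]; R=np.array([[np.cos(a),-np.sin(a)],[np.sin(a),np.cos(a)]])
        return np.c_[loc@R.T+p[:2], np.full(4,p[3] if fixz is None else fixz)]
    f=lambda p: np.concatenate([(proj(c,pts(p))-uv).ravel() for c,uv in obs])
    r=least_squares(f,x0); return r.x,r.fun
def tri(obs):
    out=[]
    for i in range(len(obs[0][1])):
        A=np.zeros((3,3));b=np.zeros(3)
        for c,uv in obs:
            o,D=ray(c,uv[i:i+1]); d=D[0]/np.linalg.norm(D[0]); P=np.eye(3)-np.outer(d,d); A+=P;b+=P@o
        out.append(np.linalg.solve(A,b))
    return np.array(out)
E
python3 - <<'E'
from fit import *
import pickle
v=pickle.load(open('v.pkl','rb'))
A=np.array([[52,98],[290,60],[325,238],[88,269]])/3.6+[160,5]-.36
B=np.array([[66,163],[296,134],[308,290],[84,322]])/3.6+[245,65]-.36
obs=[(v['caseA'][0],A),(v['caseB'][0],B)]
T=tri(obs);print(np.round(T,4)); print(T.mean(0),np.linalg.norm(np.diff(T,axis=0,append=T[:1]),axis=1))
p,f=fitrect(obs,.062,.042,[.46,.25,0,.116]);print(np.round(p,4),np.degrees(p[2]),np.round(f,1))
p,f=fitrect(obs,.062,.042,[.46,.25,0,.116],.116);print(np.round(p,4),np.degrees(p[2]),np.round(f,1))
E
```

```text
[[0.4273 0.2966 0.1145]
 [0.4873 0.3043 0.1171]
 [0.4951 0.2622 0.1095]
 [0.4331 0.2544 0.1136]]
[0.46069386 0.27936442 0.11367404] [0.06048792 0.04354315 0.06254745 0.04260867]
[0.4606 0.2795 0.1369 0.1135] 7.845421973161481 [ 0.3  0.4  1.9 -0.1 -1.  -1.1 -0.7  0.4 -0.7  0.9  0.   0.   0.   0.
 -0.  -0.5]
[0.4606 0.2795 0.1369 0.116 ] 7.8419879086514115 [-0.3 -0.   1.9 -0.6 -1.  -1.2 -1.3  0.3 -0.6  1.1  0.6  0.2  0.6  0.5
  0.1  0. ]
```

```bash
python3 - <<'E'
from h import *
yaw=7.84; x,y=.4606,.2795
def F(n=12):
    r=[]
    for _ in range(n): r.append(np.r_[ctrl.current_contact_force(),ctrl.current_ft_torque()]); ctrl.pause(0.02)
    return np.mean(r,0),np.std(r,0)
ctrl.move_pose([x,y,.215],Rz(yaw)); ctrl.pause(.3)
f0,s0=F(); print(np.round(f0,2),np.round(s0,2))
g=ctrl.move_l([x,y,.066],rate=.12,guard=6); print('guard',g,ctrl.current_ee_pos(),ctrl.current_contact_force())
np.save('f0.npy',f0)
if not g:
    fb=np.array(ctrl.current_contact_force())
    ctrl.gripper_close(60); ctrl.pause(.2); print(ctrl.current_width(),ctrl.current_contact_force()-fb)
im=imaging.grab_frame('scene'); save('g1',im); im=imaging.grab_frame('wrist'); save('g1w',im); print(ctrl.current_time())
E
python3 -c "
import cv2,numpy as np
a=cv2.imread('pics/g1.png')[100:200,250:370];b=cv2.imread('pics/g1w.png')
cv2.imwrite('pics/g1c.png',np.hstack([cv2.resize(a,(420,350)),cv2.resize(b,(373,350-70)) if 0 else cv2.resize(b,(373,350))]))"
```

```text
[ 0.21  0.06  0.04 -0.01 -0.01 -0.  ] [0.35 0.57 0.45 0.03 0.03 0.03]
guard False [0.46113038 0.2796861  0.06661073] [-0.50563244 -0.02820022  0.47731753]
0.061481105284255405 [-0.51020304 -0.22531024  5.49772064]
8.2167
```

View pics/g1c.png

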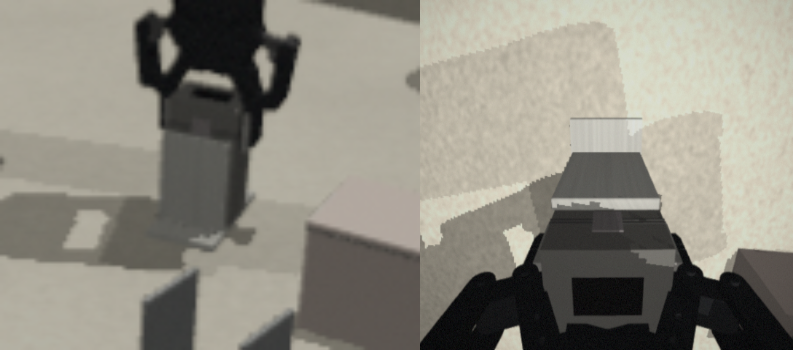

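The picture shows the case squarely between the jaws, the width reads 61.5 mm, and the holder is clear on both sides. I'll lift straight up and weigh it.

```bash
python3 - <<'E'
from h import *
x,y=.4606,.2795; p=ctrl.current_ee_pos()
ctrl.move_l([p[0],p[1],.215],rate=.08); ctrl.pause(.4)
r=[]
for _ in range(20): r.append(np.r_[ctrl.current_contact_force(),ctrl.current_ft_torque()]); ctrl.pause(0.02)
f=np.mean(r,0)-np.load('f0.npy'); print(np.round(f,2),'kg',-f[2]/9.81, ctrl.current_width(), ctrl.current_ee_pos())
save('l1',imaging.grab_frame('scene')); save('l1w',imaging.grab_frame('wrist')); save('l1t',imaging.grab_frame('top'));print(ctrl.current_time())
E
python3 -c "
import cv2,numpy as np
a=cv2.imread('pics/l1.png')[60:180,250:394];b=cv2.imread('pics/l1w.png')
cv2.imwrite('pics/l1c.png',np.hstack([cv2.resize(a,(420,350)),cv2.resize(b,(373,350))]))"
```

```text
[-0.14 -0.   -1.5  -0.    0.02  0.01] kg 0.15249918531452908 0.061484736324620114 [0.46088813 0.27965922 0.2150279 ]
11.1167
```

View pics/l1c.png

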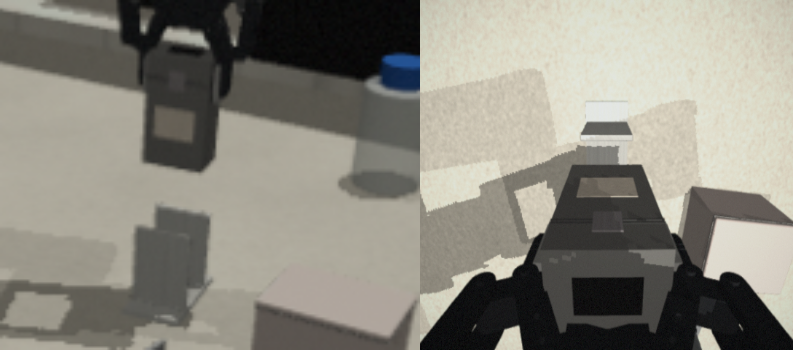

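The lifted case reads 1.50 N, or 0.15 kg: empty, so bay_1. The picture shows it hanging upright and clear of the holder. Now the mat, using the earlier bay view plus the scene and top views.

```bash
python3 -c "
import cv2,numpy as np
f=lambda i:cv2.resize(i,None,fx=3,fy=3,interpolation=cv2.INTER_CUBIC)
a=cv2.imread('pics/bayA.png')[145:270,180:310];b=cv2.imread('pics/scene0.png')[200:260,175:275];
cv2.imwrite('pics/zm.png',np.hstack([f(a),np.vstack([f(b),np.zeros((195,300,3),np.uint8)])]))
"
```

```text
(no output)
```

View pics/zm.png

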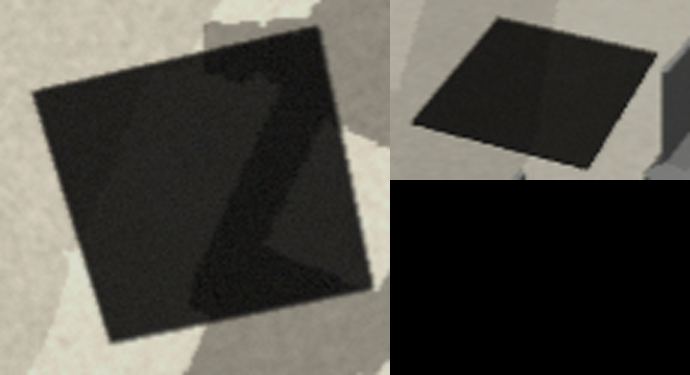

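Run:
```python
from fit import *
import pickle
v=pickle.load(open('v.pkl','rb'))
A=np.array([[112,341],[34,92],[320,26],[373,288]])/3+[180,145]-.33
S=np.array([[108,17],[267,53],[196,168],[23,124]])/3+[175,200]-.33
obs=[(v['bayA'][0],A),(cam('scene'),S)]
T=tri(obs);print(np.round(T,4),T.mean(0),np.linalg.norm(np.diff(T,axis=0,append=T[:1]),axis=1))
p,f=fitrect(obs,.15,.15,[.46,-.13,0,.003]);print(np.round(p,4),np.degrees(p[2]),np.round(f,1))
```

```text
[[ 0.3656 -0.0736  0.0048]
 [ 0.5084 -0.0398  0.0039]
 [ 0.5416 -0.1841  0.0031]
 [ 0.3976 -0.2166  0.0012]] [ 0.45328902 -0.12853148  0.00325795] [0.14673672 0.14817403 0.14764962 0.14652768]
[ 0.4523 -0.1279  0.2276  0.0013] 13.03991552915746 [-0.7  0.9 -0.8 -0.3  0.  -0.3  0.6  0.4 -0.2  0.4  0.6  0.5  0.6  0.8
 -1.2 -0.1]
```

```bash
python3 - <<'E'
from h import *
x,y=.453,-.128; yaw=7.84
ctrl.move_pose([x,y,.20],Rz(yaw))
ctrl.move_l([x,y,.080],rate=.12); ctrl.pause(.2)
f=np.array(ctrl.current_contact_force())
g=ctrl.move_l([x,y,.060],rate=.02,guard=3); ctrl.pause(.1)
print(g,ctrl.current_ee_pos(),ctrl.current_contact_force()-f,ctrl.current_width())
save('m1',imaging.grab_frame('scene')); save('m1w',imaging.grab_frame('wrist')); print(ctrl.current_time())
E
python3 -c "
import cv2,numpy as np
a=cv2.imread('pics/m1.png')[130:280,150:330];b=cv2.imread('pics/m1w.png')
cv2.imwrite('pics/m1c.png',np.hstack([cv2.resize(a,(420,350)),cv2.resize(b,(373,350))]))"
```

```text
True [ 0.45288755 -0.12795853  0.06384406] [ 0.15313773 -0.31355039  5.58732962] 0.06137383602800994
14.9417
```

View pics/m1c.png

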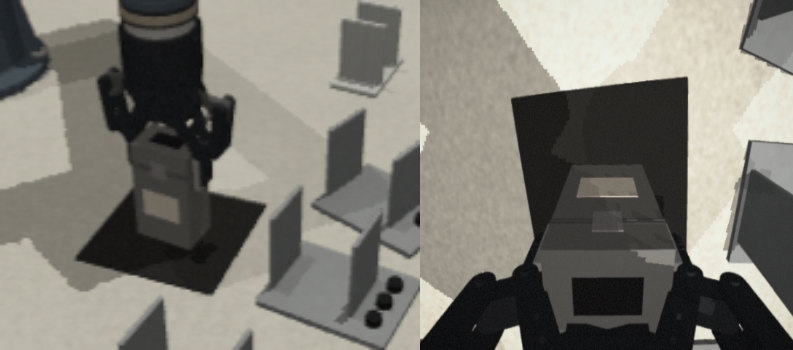

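Contact came at TCP z 0.0638 (0.0636 predicted), and the case stands in the middle of the mat. I'll release, rise, check it, then take two views of bay_1.

Run:
```python
from h import *
import pickle
out={}
x,y=.453,-.128
ctrl.ungrasp(); ctrl.pause(.3)
g=ctrl.move_l([x,y,.24],rate=.15); print(g)
def shot(tag,p,yaw):
    ctrl.move_pose(p,Rz(yaw)); ctrl.pause(.15)
    out[tag]=(cam('wrist'),imaging.grab_frame('wrist')); save(tag,out[tag][1])
shot('b1',[.52,-.02,.28],-90)
r=imaging.search_frame('wrist','case');print([(round(q['score'],2),np.round(q['at'],3)) for q in r])
r=imaging.search_frame('wrist','bay_1');print([(round(q['score'],2),np.round(q['at'],3)) for q in r])
shot('b2',[.50,-.13,.30],-75)
r=imaging.search_frame('wrist','case');print([(round(q['score'],2),np.round(q['at'],3)) for q in r])
print(ctrl.current_time()); pickle.dump(out,open('v2.pkl','wb'))
```

```text
False
[(0.61, array([ 0.47 , -0.116,  0.111]))]
[(0.98, array([0.617, 0.023, 0.006])), (0.83, array([ 0.633, -0.292,  0.009])), (0.67, array([ 0.638, -0.108,  0.004]))]
[(0.87, array([ 0.466, -0.123,  0.115]))]
19.7333
```

View pics/b1.png

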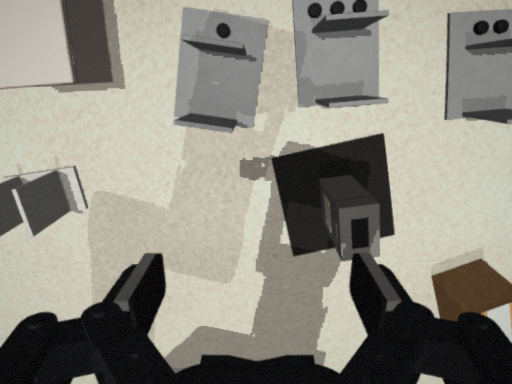

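View pics/b2.png

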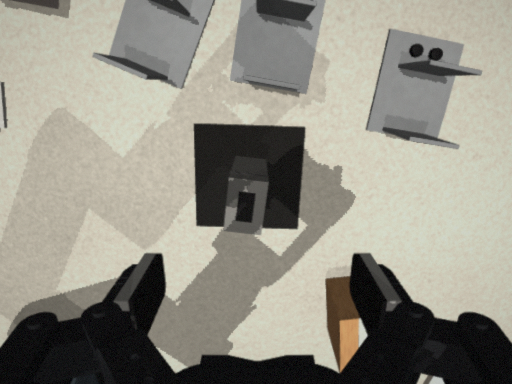

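The case stands upright alone on the mat (b1: 350,215; b2: 246,200). bay_1 is at (222,70) in b1. I'll fit its pose from b1, bayA, scene and caseA.

```bash
python3 -c "
import cv2,numpy as np
f=lambda i,s:cv2.resize(i,None,fx=s,fy=s,interpolation=cv2.INTER_CUBIC)
a=f(cv2.imread('pics/b1.png')[0:140,165:280],4);b=f(cv2.imread('pics/scene0.png')[170:245,275:355],4);
print(a.shape,b.shape)
o=np.zeros((560,800,3),np.uint8);o[:560,:460]=a;o[:300,470:790]=b
cv2.imwrite('pics/zb.png',o)
c=f(cv2.imread('pics/bayA.png')[40:165,85:190],4);d=f(cv2.imread('pics/caseA.png')[195:295,280:370],4) 
o=np.zeros((500,800,3),np.uint8);o[:500,:420]=c;o[:400,430:790]=d
cv2.imwrite('pics/zb2.png',o)
"
```

```text
(560, 460, 3) (300, 320, 3)
```

View pics/zb.png

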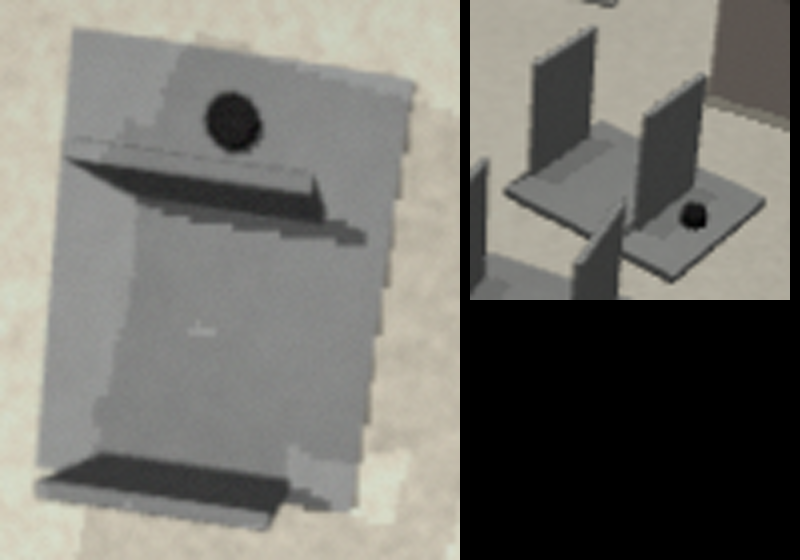

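View pics/zb2.png

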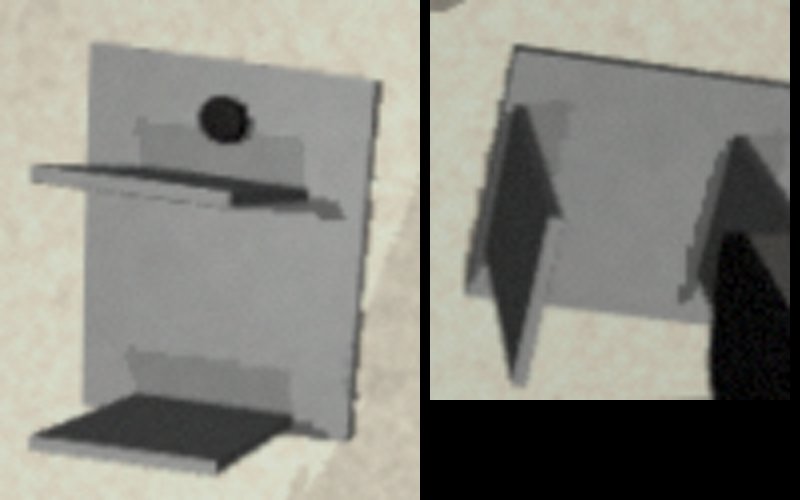

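```bash
cat > bay.py <<'E'
from fit import *
import pickle
v=pickle.load(open('v.pkl','rb'))|pickle.load(open('v2.pkl','rb'))
z=lambda l,o:np.array(l,float)/4+o-.375
# params x,y,yaw,H(top of uprights),xf,xb
def model(p):
    H,xf,xb=p[3:6]
    L=dict(nip=(-.038,.03,H),nim=(-.038,-.03,H),nbp=(-.038,.03,.006),nbm=(-.038,-.03,.006),
     fip=(.038,.03,H),fim=(.038,-.03,H),fbp=(.038,.03,.006),fbm=(.038,-.03,.006),
     cpp=(xf,.05,.006),cpm=(xf,-.05,.006),cmm=(xb,-.05,.006),cmp=(xb,.05,.006),stud=(.062,0,.016))
    a=p[2];c,s=np.cos(a),np.sin(a)
    return {k:np.array([p[0]+c*X-s*Y,p[1]+s*X+c*Y,Z]) for k,(X,Y,Z) in L.items()}
obs={'b1':dict(nip=(36,483),nim=(272,516),nbp=(103,453),nbm=(290,480),fip=(66,158),fim=(312,193),fbm=(325,220),cpp=(72,28),cpm=(413,80),cmm=(355,510),stud=(233,122)),
 'bayA':dict(nbp=(135,393),nbm=(292,420),nip=(32,437),nim=(218,460),cpp=(92,43),cpm=(375,80),cmm=(348,437),stud=(222,119)),
 'scene':dict(cpp=(765-470,202),cpm=(675-470,274),cmm=(506-470,190),stud=(694-470,212)),
 'caseA':dict(cpp=None)}
off={'b1':[165,0],'bayA':[85,40],'scene':[275,170]}
C={'b1':v['b1'][0],'bayA':v['bayA'][0],'scene':cam('scene'),'caseA':v['caseA'][0]}
def run(names):
    it=[(n,k,z(uv,off[n])) for n in names for k,uv in obs[n].items()]
    def f(p):
        m=model(p); return np.concatenate([proj(C[n],m[k])[0]-uv for n,k,uv in it])
    r=least_squares(f,[.62,.025,-.1,.09,.09,-.05],loss='soft_l1')
    return r.x,[(n,k,np.round(e,1)) for (n,k,_),e in zip(it,f(r.x).reshape(-1,2))]
if __name__=='__main__':
    for ns in (['b1'],['bayA'],['scene','b1'],['b1','bayA','scene']):
        p,e=run(ns); print(ns,np.round(p,4),np.round(np.degrees(p[2]),2))
    for q in e: print(*q)
    m=model(p); np.save('bay.npy',p)
    for n,img in (('b1',v['b1'][1]),('scene',cv2.cvtColor(cv2.imread('pics/scene0.png'),cv2.COLOR_BGR2RGB)),('bayA',v['bayA'][1]),('caseA',v['caseA'][1])):
        big=cv2.resize(img,None,fx=4,fy=4,interpolation=cv2.INTER_CUBIC)
        P={k:proj(C[n],X)[0]*4+1.5 for k,X in m.items()}
        for ks in ('nip nim nbm nbp nip','fip fim fbm fbp fip','cpp cpm cmm cmp cpp'):
            cv2.polylines(big,[np.array([P[k] for k in ks.split()]).round().astype(int)],False,(255,0,0),1)
        cv2.circle(big,tuple(P['stud'].round().astype(int)),4,(0,255,0),-1)
        c=np.mean(list(P.values()),0).astype(int); s=big[max(0,c[1]-200):max(0,c[1]-200)+400,max(0,c[0]-200):max(0,c[0]-200)+400]
        save('ov_'+n,s)
    a=[cv2.resize(cv2.imread(f'pics/ov_{n}.png'),(300,300)) for n in ('b1','scene','bayA','caseA')]
    cv2.imwrite('pics/ov.png',np.vstack([np.hstack(a[:2]),np.hstack(a[2:])]))
E
python3 bay.py
```

```text
['b1'] [ 0.6006  0.0286 -0.1446  0.0917  0.0818 -0.0448] -8.29
['bayA'] [ 0.6     0.0294 -0.1536  0.087   0.0826 -0.0429] -8.8
['scene', 'b1'] [ 0.6006  0.0286 -0.1449  0.0916  0.0819 -0.0445] -8.3
['b1', 'bayA', 'scene'] [ 0.6005  0.0288 -0.1476  0.0895  0.082  -0.0441] -8.46
b1 nip [ 0.2 -0.7]
b1 nim [ 0.1 -0.5]
b1 nbp [-0.3 -0.3]
b1 nbm [ 0.4 -0.1]
b1 fip [-1.   0.5]
b1 fim [0.2 1. ]
b1 fbm [0.  1.4]
b1 cpp [0.2 0.1]
b1 cpm [ 0.3 -0.2]
b1 cmm [-0.7 -0.5]
b1 stud [-0.3 -0.5]
bayA nbp [ 0.5 -0.2]
bayA nbm [ 1.2 -1.4]
bayA nip [-0.6 -0.3]
bayA nim [0.3 0.5]
bayA cpp [-0.2 -0. ]
bayA cpm [0.3 0.1]
bayA cmm [0.3 0.3]
bayA stud [-0.6  0.3]
scene cpp [ 0.2 -0.9]
scene cpm [-0.4  0.8]
scene cmm [-0.3 -0.1]
scene stud [ 0.1 -0.6]
```

View pics/ov.png

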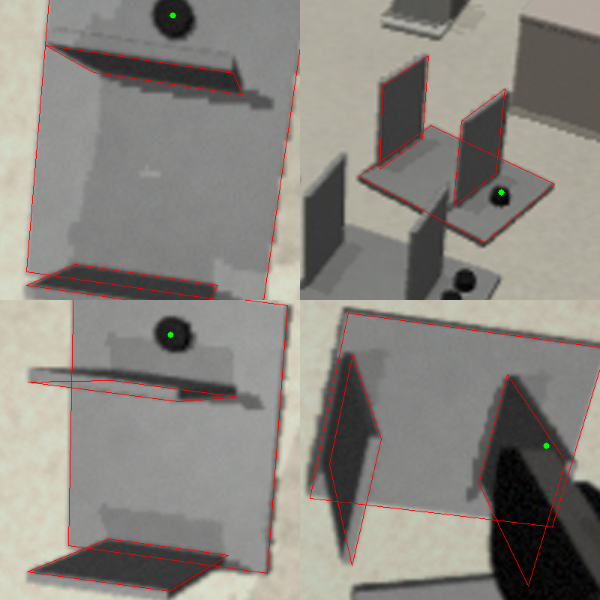

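The fit agrees across views: bay_1 origin at (0.6005, 0.0288), yaw -8.5°, uprights 0.09 m, and the overlay matches all four images. Next I'll check the expected case pose on the mat by overlaying it.

Run:
```python
from fit import *
import pickle
v=pickle.load(open('v2.pkl','rb'))
a=np.radians(7.84);R=np.array([[np.cos(a),-np.sin(a)],[np.sin(a),np.cos(a)]])
loc=np.array([[-1,1],[1,1],[1,-1],[-1,-1],[-1,1]])*[.031,.021]@R.T+[.4529,-.128]
o=[]
for n in('b1','b2'):
    c,im=v[n]; big=cv2.resize(im,None,fx=4,fy=4,interpolation=cv2.INTER_CUBIC)
    for z in(.003,.113):
        P=proj(c,np.c_[loc,np.full(5,z)])*4+1.5; cv2.polylines(big,[P.round().astype(int)],False,(255,0,0),1)
    m=P.mean(0).astype(int); o.append(big[m[1]-250:m[1]+150,m[0]-200:m[0]+200])
save('ovc',np.hstack(o))
```

```text
(no output)
```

View pics/ovc.png

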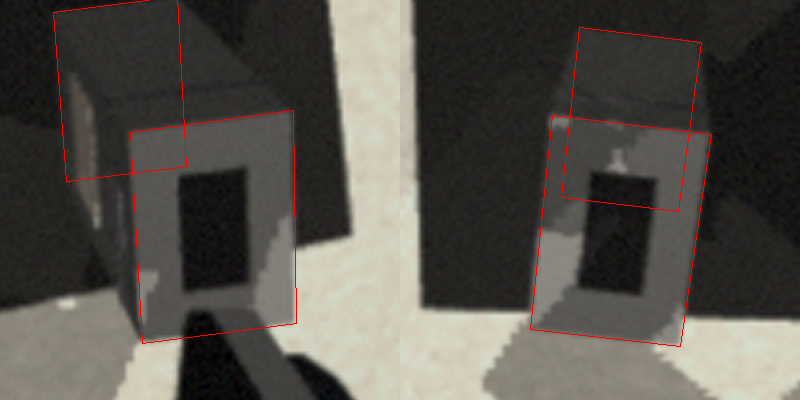

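The overlay fits within a pixel in both views, so the pose is as expected. I'll regrasp across the broad faces.

```bash
python3 - <<'E'
from h import *
x,y=.4529,-.128; yaw=-82.16
ctrl.move_pose([x,y,.20],Rz(yaw)); ctrl.pause(.2)
f0=np.mean([ctrl.current_contact_force() for _ in range(5)],0)
g=ctrl.move_l([x,y,.0645],rate=.12,guard=6); print('guard',g,ctrl.current_ee_pos())
if not g:
    ctrl.gripper_close(50); ctrl.pause(.2); print(ctrl.current_width())
    p=ctrl.current_ee_pos(); ctrl.move_l([p[0],p[1],.20],rate=.1); ctrl.pause(.3)
    f=np.mean([ctrl.current_contact_force() for _ in range(5)],0); print(p,ctrl.current_width(),f-f0)
save('r1',imaging.grab_frame('scene')); save('r1w',imaging.grab_frame('wrist')); print(ctrl.current_time())
E
python3 -c "
import cv2,numpy as np
a=cv2.imread('pics/r1.png')[80:280,150:390];b=cv2.imread('pics/r1w.png')
cv2.imwrite('pics/r1c.png',np.hstack([cv2.resize(a,(420,350)),cv2.resize(b,(373,350))]))"
```

```text
guard False [ 0.45332676 -0.12823377  0.06499105]
0.04104435365740245
[ 0.4530917  -0.12796088  0.06498505] 0.04156053684557684 [-0.25959662  0.89629688 -0.59322732]
24.3167
```

View pics/r1c.png

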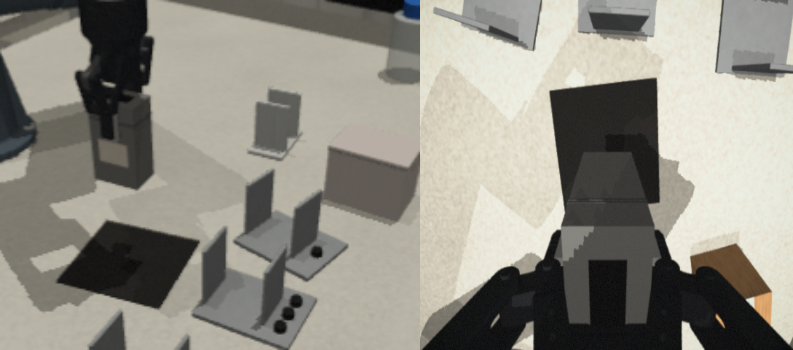

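It is held upright at 41.5 mm. Next it goes to bay_1, with another weighing on the way and a guarded descent.

```bash
python3 - <<'E'
from h import *
x,y=.6005,.0288; yaw=-98.46
ctrl.move_pose([x,y,.20],Rz(yaw)); ctrl.pause(.3)
r=[]
for _ in range(15): r.append(ctrl.current_contact_force()); ctrl.pause(.02)
print('F',np.mean(r,0),np.std(r,0))
ctrl.move_l([x,y,.155],rate=.12); ctrl.pause(.1)
print(ctrl.current_ee_pos(),ctrl.current_width())
save('d1',imaging.grab_frame('scene')); save('d1w',imaging.grab_frame('wrist')); save('d1t',imaging.grab_frame('top')); print(ctrl.current_time())
E
python3 -c "
import cv2,numpy as np
a=cv2.imread('pics/d1.png')[130:250,250:394];b=cv2.imread('pics/d1w.png')
cv2.imwrite('pics/d1c.png',np.hstack([cv2.resize(a,(420,350)),cv2.resize(b,(373,350))]))"
```

```text
F [-0.11014064  0.03000846 -1.5004101 ] [0.5580774  0.39162741 0.59197508]
[0.60134828 0.02871742 0.1558801 ] 0.041504513061307736
26.5083
```

View pics/d1c.png

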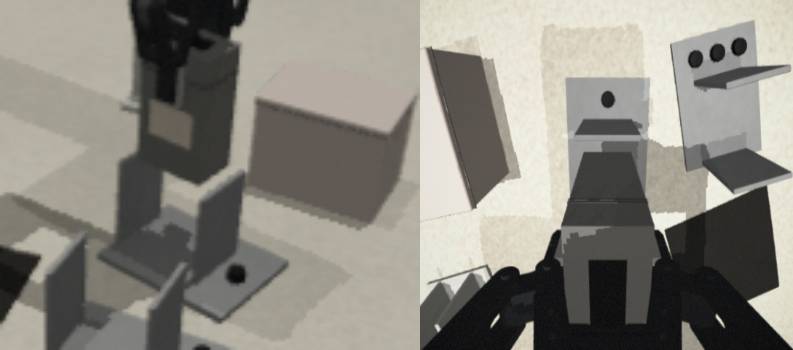

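It weighs 1.50 N again. The picture shows the case centred between the uprights of the one-stud bay and square to them. Lowering.

```bash
python3 - <<'E'
from h import *
x,y=.6005,.0288
g=ctrl.move_l([x,y,.080],rate=.08,guard=5); print('g1',g,ctrl.current_ee_pos())
if not g:
    ctrl.pause(.2); f=np.array(ctrl.current_contact_force())
    g=ctrl.move_l([x,y,.062],rate=.02,guard=3); ctrl.pause(.1)
    print('g2',g,ctrl.current_ee_pos(),ctrl.current_contact_force()-f,ctrl.current_width())
save('e1',imaging.grab_frame('scene')); save('e1w',imaging.grab_frame('wrist')); print(ctrl.current_time())
E
python3 -c "
import cv2,numpy as np
a=cv2.imread('pics/e1.png')[130:250,250:394];b=cv2.imread('pics/e1w.png')
cv2.imwrite('pics/e1c.png',np.hstack([cv2.resize(a,(420,350)),cv2.resize(b,(373,350))]))"
```

```text
g1 False [0.60100853 0.02875023 0.08051209]
g2 True [0.60036792 0.02898593 0.06793407] [-1.63904477  0.7215747   5.73141977] 0.041642543654414034
28.6167
```

View pics/e1c.png

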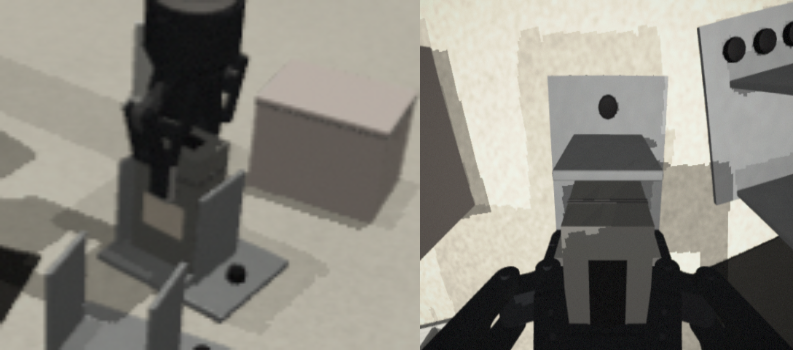

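Contact at z 0.0679 (0.068 predicted): the case is seated on the bay base. Release, straight up, then check.

Run:
```python
from h import *
ctrl.ungrasp(); ctrl.pause(.3)
p=ctrl.current_ee_pos()
print(ctrl.move_l([p[0],p[1],.24],rate=.12,guard=6))
ctrl.move_pose([.52,-.02,.28],Rz(-90)); ctrl.pause(.2)
c=cam('wrist'); im=imaging.grab_frame('wrist'); save('f1w',im); sc=imaging.grab_frame('scene'); save('f1',sc); save('f1t',imaging.grab_frame('top'))
for n in('scene','wrist','top'):
  r=imaging.search_frame(n,'case');print(n,[(round(q['score'],2),np.round(q['at'],3)) for q in r])
for t in('carton','tip_box'):
  r=imaging.search_frame('scene',t);print(t,[(round(q['score'],2),np.round(q['at'],3)) for q in r])
print(ctrl.current_time(),ctrl.current_contact_force())
a=np.radians(-8.46);R=np.array([[np.cos(a),-np.sin(a)],[np.sin(a),np.cos(a)]])
loc=np.array([[-1,1],[1,1],[1,-1],[-1,-1],[-1,1]])*[.031,.021]@R.T+[.6005,.0288]
o=[]
for cc,i in((c,im),(cam('scene'),sc)):
    big=cv2.resize(i,None,fx=4,fy=4,interpolation=cv2.INTER_CUBIC)
    P=proj(cc,np.c_[loc,np.full(5,.116)])*4+1.5; cv2.polylines(big,[P.round().astype(int)],False,(255,0,0),1)
    m=P.mean(0).astype(int); y0=max(0,m[1]-180); o.append(big[y0:y0+400,m[0]-200:m[0]+200])
save('ovf',np.hstack(o))
```

```text
False
scene [(0.77, array([0.598, 0.013, 0.085]))]
wrist [(0.66, array([0.6  , 0.031, 0.117]))]
top []
carton [(0.68, array([ 0.317, -0.363,  0.077]))]
tip_box [(0.87, array([0.672, 0.165, 0.072]))]
32.1083 [-0.22615238  0.06498942  0.30838796]
```

View pics/ovf.png

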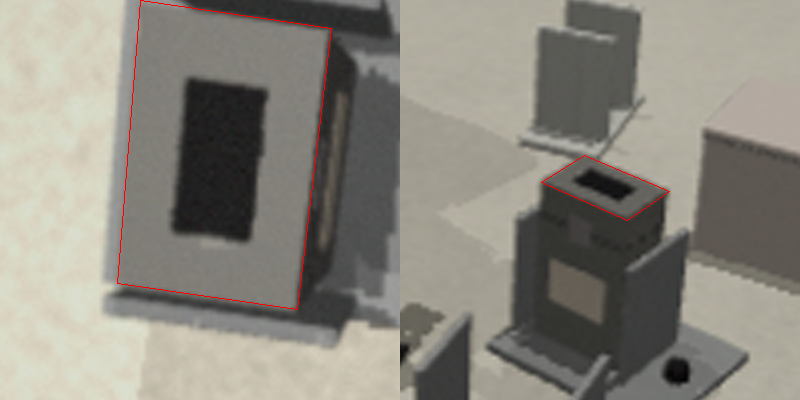

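View pics/f1.png

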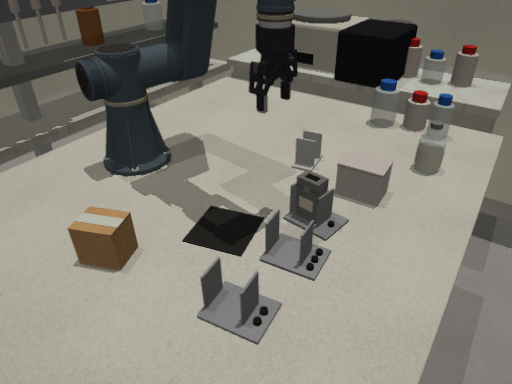

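The case stands upright in the one-stud bay (312,195) and the overlay matches in both views. The carton (105,238) and white box (364,178) haven't moved, and the robot is clear. Handing in.

Run:
```python
from h import *
ctrl.sign_off(); print(ctrl.current_time())
```

```text
the job is handed in; nothing more can be done
the job is handed in; nothing more can be done
```

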